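# Unplug the charger and lock the bench socket out

### The arm

A 7-joint arm with a two-finger parallel gripper is mounted at the origin on the work surface. World frame = base frame: x ahead of the robot, y to its left, z up, the work surface at z = 0. Lengths are in m, angles in rad, forces in N, time in s.
With the tool pointing down it reaches from about 0.425 to 0.925 m from the base axis. Payload 6.8 kg.
Tool frame: the origin (TCP) lies on the centre line of the jaws, within the pads' length; the fingertips stand bot.tip_reach ahead of it and the grasp point (between the pads) lies 3 mm ahead of it (bot.tip_reach is the distance from the TCP to the fingertips, in m); z points along the fingers, y is the line along which they close (so a half turn about z gives the same grasp; the last joint's range is limited). The gripper opens to 85 mm and grips with 20 to 120 N. Pads are 22 mm wide; open, the fingers measure 114 mm over their backs; the gripper's body (76 mm by 85 mm) begins 54 mm behind the grasp point. The pads swing forward as they close: fully open they stand 13 mm farther back than shut.
Start: joints at [-1.438, 0.477, 0.022, 1.555, -0.011, 1.109, -0.083], TCP at [0.161, 0.656, 0.223] pointing down, gripper open.
Joint ranges: [-2.96, 2.96], [-0.34, 2.1], [-1.41, 1.46], [0.24, 2.44], [-1.37, 4.51], [0.17, 1.92], [-2.96, 2.96]. Speed limits (rad/s): [2.39, 2.39, 3.14, 3.14, 3.14, 3.14, 3.14].

### API

Orientations are given as a unit quaternion [w, x, y, z].
In Python, from station import bot gives the robot as it stands.
- The arm moves only by the tool jog_arm, never from a script. Its argument "deltas" is a list of rows, each a list of 7 numbers: the shift along the world's x, y, z in m, then the turn, a rotation vector about the world's x, y, z in rad, then the opening, from 0 (shut) to 1 (fully open). In form: [[x, y, z, rx, ry, rz, grip], ...]. A call has 1 to 10 rows; each row shifts and turns the commanded pose from where the row before left it; what a row does not reach is not made up. A row lasts 1/10 s, in which the tool goes at most 50 mm and 8.59 degrees, less where a joint would pass 70% of its speed; a pose out of reach is approached as far as the arm can. A call with a gripper value outside its range is refused whole. The fingers move at their own pace and stop on an object; "newtons" is the grip in N (left out, the last holds). Time passes only in rows, so rows that do not move let the fingers close. It gives the time, the measured TCP pose, the force, the opening and the grip force at its end, in the units of the state.
- bot.get_obs(): the state, without advancing time (a new reading comes with each control period).
- bot.read_camera(name): name is "side" or "top" or "wrist"; returns a dict with "img" (400x640x3 uint8, red, green, blue), "K" (3x3 intrinsics, pixels), "eye" and "attitude" of the camera in the world. Camera axes: x right, y down, z forward; pixel columns grow to the right and rows downward; lengths in m; the calibration is good to about 2 mm. The wrist camera is an equidistant fisheye: a pixel r from the principal point sees the ray r / f radians off the axis. A picture is of the moment at which its call begins. There is no depth.
- bot.hand_in(): hands the job in; it is judged then, once.
The state is a dict: "t": time; "q": joint angles; "joint_vel": joint speeds; "joint_torque": joint torques, N m; "eef_pos": TCP position; "tool_rot": TCP orientation; "contact_force": force on the tool from outside, world axes, zero at the start; "torque": the same for the moment, N m; "gripper_width": opening from 0.0 (shut) to 1.0 (fully open); "grasp_force": force on a finger pad.
Only numpy, scipy, OpenCV 4.12 (cv2) and the standard library are available. Lean on these libraries where they do the work, as an engineer would, in place of code of your own. Each camera call takes 0.05 s, during which the arm holds its last target. There are 200 camera calls.

### The job

Pull the charger plug straight up out of the socket inside the bench power unit's lock collar and stand it upright in the aluminium tray, setting it down without dropping it. Then lock the empty socket: turn the collar by its grip fin until the fin lines up with the padlock mark, so that the steel shutter plate covers the socket. Leave the solder spool and the small jar where they stand.

Things in the scene. Friction and masses are not known exactly. Their poses are not given: they have to be found in the camera images.
- plug: Black charger plug, loose, 180 g, 92 mm tall. Origin: centre of the foot's underside; z up. Foot and neck 26 (x) x 30 (y) mm up to z = 42 mm, grooved at z = 9 to 17 mm; body above 44 (x) x 56 (y) mm, z = 42 to 92 mm. Its lowest 24 mm start in the socket, held by two sprung detents: pulling it out takes 10 to 15 N over the first few mm.
- unit: White bench power unit, fixed, 170 (x) x 300 (y) x 60 mm high; origin: centre of its underside. Its +y half has the black lock collar with the socket; its -y half a flat black adapter (74 x 40 x 38 mm high, 95 mm from the centre), part of the unit.
- socket_mouth (a point): Centre of the rectangular socket hole (28 x 32 mm, 24 mm deep) at the level of the unit's top face; axes as the unit's. It lies 40 mm from the collar's axis, on its -x side.
- collar_axis (a point): Point on the collar's vertical axis at the level of the unit's top face; axes as the unit's. The collar: a captive black ring, 114 mm inner, 138 mm outer diameter, top 11 mm above the face, with a steel shutter plate (36 mm radially x 34 mm, top 7 mm above the face) and a grip fin. The plug's neck, while in the socket, blocks the shutter.
- fin (a point): Centre of the top of the collar's grip fin, 62 mm from the axis. The fin is an upright plate along the radius, 22 mm long, 10 mm thick, from the ring's top (11 mm above the unit's face) to 52 mm above the face; it moves with the collar.
- locked_mark (a point): Dark line beside a small padlock shape on the unit's top face, just outside the ring, 76.5 mm from the collar's axis. The collar is locked when the fin stands on the line from the axis to this mark. (A small hollow ring outside the collar marks open.)
- collar (a joint): Angle of the collar, rad, growing counter-clockwise seen from above: -0.2 to -0.05 at the start (open), 1.30 at the locked mark, a stop at 1.7. The fin's direction from the axis is (value - 0.65) rad counter-clockwise from the unit's +x. Friction holds it where it is left (about 2 N at the fin).
- tray: Aluminium tray, open on top, fixed, 150 (x) x 130 (y) mm outside, 25 mm high, walls and floor about 4 to 5 mm thick, empty. Origin: centre of its underside. It stands to the left or right of the unit.
- stand: Black soldering-iron stand with a yellow sponge and a steel coil holder, fixed, 120 x 90 mm, 116 mm high; origin: centre of its underside. On the other side from the tray. Leave alone.
- spool: Solder spool, green flanges, loose, 64 mm diameter, 50 mm high; origin: centre of its underside. Leave in place.
- flux: Small jar with a black cap, loose, 52 mm diameter, 55 mm high; origin: centre of its underside. Leave in place.
There are look-alikes about, which are no part of the job. What is shaped like the plug but purple or red is not meant.

How it is judged:
By the outcome, as a careful person would: the job done as asked, in the order asked, and still so for the second after the job is handed in, with the robot touching nothing.
It also fails if it takes over 58 s, if anything falls off the work surface, if the arm or the gripper's body presses on something with over 40 N, if the wrist force passes 120 N, or if a joint passes its speed limit or range.

## Working session

There is one attempt and no reset: what is moved stays moved. The work goes in short steps, Python scripts to look and compute and a tool call to move; the robot and the scene stay as the last step left them, time stands still between calls to the robot, and variables do not carry over. Pictures are saved under pics/ and viewed, at most 10 in all, crops included, and the job is handed in when it is done.

Besides the shell and the picture viewer there is one more tool, called as a command line: name --pt "numbers of a row" for each row, then --argument value for the rest. jog_arm: Moves the arm, as the interface text tells. Its arguments: {"type":"object","properties":{"deltas":{"type":"array"},"newtons":{"type":"number"}},"required":["deltas"]}

```bash
ls; mkdir -p pics; python3 - <<'E'
from station import bot
import cv2,numpy as np
o=bot.get_obs();print({k:np.round(v,3).tolist() for k,v in o.items()},bot.tip_reach)
for n in("top","side"):
    c=bot.read_camera(n);cv2.imwrite(f"pics/{n}0.png",c["img"][:,:,::-1]);np.savez(f"{n}0.npz",**c)
    print(n,np.round(c["K"],1).tolist(),np.round(c["eye"],3),np.round(c["attitude"],3).tolist())
E
```

```text
pics
{'t': 0.0, 'q': [-1.438, 0.478, 0.022, 1.556, -0.011, 1.109, -0.083], 'joint_vel': [0.002, 0.001, -0.0, -0.003, -0.001, 0.001, -0.001], 'joint_torque': [0.0, -59.646, 1.608, -28.118, 0.012, 0.01, -0.0], 'eef_pos': [0.161, 0.655, 0.222], 'tool_rot': [-0.0, 0.12, 0.993, -0.001], 'contact_force': [-1.413, -0.359, -0.959], 'torque': [-0.009, -0.005, -0.021], 'grasp_force': 0.0, 'gripper_width': 1.003} 0.022
top [[386.2, 0.0, 316.3], [0.0, 386.2, 192.3], [0.0, 0.0, 1.0]] [0.471 0.017 0.938] [0.008, -0.706, 0.708, -0.017]
side [[498.0, 0.0, 316.8], [0.0, 498.0, 197.1], [0.0, 0.0, 1.0]] [ 0.323 -1.076  0.862] [-0.461, 0.884, -0.077, 0.037]
```

View pics/top0.png

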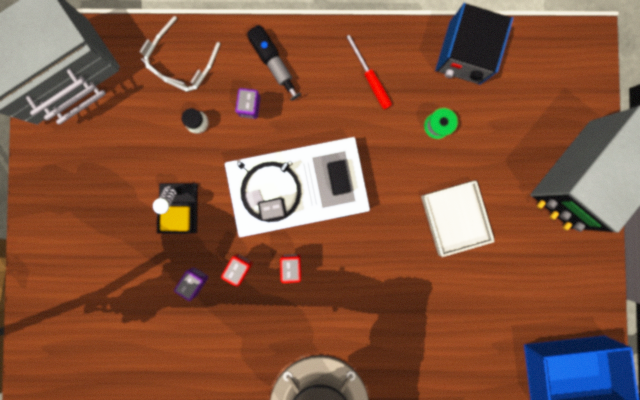

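View pics/side0.png

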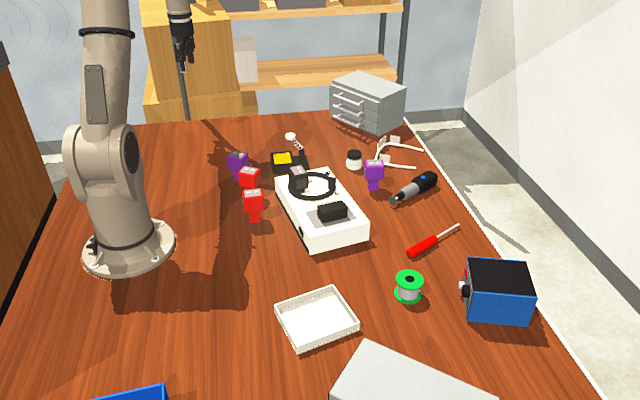

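The plug is the dark/grey-topped body at (271,208) in the top view, inside the ring at (271,190). Look-alikes are red at (235,270) and (290,269), and purple at (190,284) and (246,101). None of those is in the socket. The fin is near (287,167), the padlock mark near (240,165), the tray at (458,218), the spool at (441,123) and the jar at (195,121). Next I'll measure and confirm in an enlarged crop.

```bash
cat > h.py <<'E'
import numpy as np,cv2
from scipy.spatial.transform import Rotation as R
def rot(c): a=np.asarray(c["attitude"]); return R.from_quat(a[[1,2,3,0]]).as_matrix()
def plane(c,uv,z):
    uv=np.atleast_2d(np.asarray(uv,float)); K=c["K"]
    d=np.c_[(uv[:,0]-K[0,2])/K[0,0],(uv[:,1]-K[1,2])/K[1,1],np.ones(len(uv))]@rot(c).T
    e=np.asarray(c["eye"]); return e+d*((z-e[2])/d[:,2])[:,None]
def proj(c,p):
    v=(np.atleast_2d(p)-c["eye"])@rot(c); K=c["K"]
    return np.c_[K[0,0]*v[:,0]/v[:,2]+K[0,2],K[1,1]*v[:,1]/v[:,2]+K[1,2]]
E
python3 - <<'E'
from h import *
c=dict(np.load("top0.npz"));im=c["img"];hsv=cv2.cvtColor(im,cv2.COLOR_RGB2HSV)
white=((hsv[...,1]<60)&(hsv[...,2]>150)).astype(np.uint8)
for nm,(x0,y0,x1,y1),z in(("unit",(215,130,380,245),.06),("tray",(410,170,505,262),.025)):
    m=np.zeros_like(white);m[y0:y1,x0:x1]=white[y0:y1,x0:x1]
    m=cv2.morphologyEx(m,cv2.MORPH_OPEN,np.ones((3,3)))
    cs,_=cv2.findContours(m,0,1);k=np.vstack([q for q in cs if cv2.contourArea(q)>100])
    r=cv2.boxPoints(cv2.minAreaRect(k));P=plane(c,r,z)
    print(nm,np.round(r).tolist(),np.round(P[:,:2],3).tolist(),P.mean(0).round(4),[round(float(np.linalg.norm(P[i]-P[i-1])),3) for i in range(4)],
     [round(float(np.degrees(np.arctan2(*(P[i]-P[i-1])[1::-1]))),1) for i in range(4)])
cv2.imwrite("pics/crop.png",cv2.resize(im[130:245,215:380,::-1],None,fx=4.8,fy=4.8,interpolation=cv2.INTER_CUBIC))
E
```

```text
unit [[223.0, 162.0], [355.0, 135.0], [370.0, 211.0], [238.0, 237.0]] [[0.571, 0.218], [0.632, -0.082], [0.46, -0.116], [0.4, 0.182]] [0.5159 0.0505 0.06  ] [0.175, 0.306, 0.176, 0.304] [11.7, -78.5, -168.9, 101.3]
tray [[421.0, 196.0], [476.0, 179.0], [494.0, 241.0], [440.0, 257.0]] [[0.495, -0.244], [0.534, -0.375], [0.387, -0.416], [0.349, -0.285]] [ 0.4413 -0.3299  0.025 ] [0.152, 0.137, 0.152, 0.136] [16.0, -73.7, -164.3, 106.1]
```

View pics/crop.png

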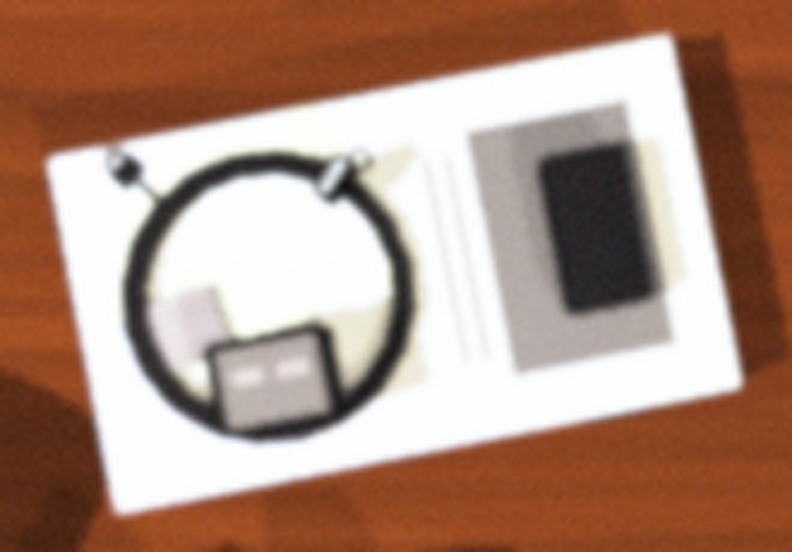

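The crop confirms the plug: grey top with two slots, seated in the ring, top centre at crop (272,390), which is image (271.6,211.2). The ring centre is near crop (269,295), the fin top near (334,178), the padlock line near (148,190), and the shutter is the pale plate at (190,325).

```bash
python3 - <<'E'
from h import *
c=dict(np.load("top0.npz"));im=c["img"];hsv=cv2.cvtColor(im,cv2.COLOR_RGB2HSV)
f=lambda a:np.array(a)/4.8+[215,130]-.4
# ring: dark pixels
g=im.max(2);m=np.zeros_like(g);m[155:228,236:306]=(g[155:228,236:306]<95)
cs,_=cv2.findContours(m,0,1);k=max(cs,key=cv2.contourArea);e=cv2.minEnclosingCircle(k);print("ringpx",e,plane(c,[e[0]],.071),"R",e[1]*(.938-.071)/386)
# plug top: low-sat mid grey
m=np.zeros_like(g);s=hsv[...,1];m[200:225,255:290]=((g>120)&(g<215))[200:225,255:290]
m=cv2.morphologyEx(m,cv2.MORPH_CLOSE,np.ones((5,5)));m=cv2.morphologyEx(m,cv2.MORPH_OPEN,np.ones((5,5)));
cs,_=cv2.findContours(m,0,1);k=max(cs,key=cv2.contourArea);r=cv2.minAreaRect(k);P=plane(c,cv2.boxPoints(r),.128)
print("plug",r,P.mean(0),[np.linalg.norm(P[i]-P[i-1]).round(3) for i in range(4)],plane(c,[f((272,390))],.128))
u=np.radians(11.3);ux=np.array([np.cos(u),np.sin(u)]);uy=np.array([-ux[1],ux[0]])
print("fin",plane(c,[f((334,178))],.112),"mark",plane(c,[f((148,190))],.06))
A=np.array([.5159,.0505]);pl=P.mean(0)[:2]
print("axis from plug",pl+.04*ux,"unit-frame plug",(pl-A)@ux,(pl-A)@uy)
E
```

```text
ringpx ((270.40185546875, 191.2607421875), 29.625511169433594) [[0.50419895 0.1090349  0.071     ]] R 0.06654227508782105
plug ((272.0, 210.5), (21.0, 30.0), 90.0) [0.4617286  0.09957544 0.128     ] [np.float64(0.044), np.float64(0.063), np.float64(0.044), np.float64(0.063)] [[0.46097968 0.10112197 0.128     ]]
fin [[0.55527688 0.07530284 0.112     ]] mark [[0.55498561 0.16700698 0.06      ]]
axis from plug [0.50095319 0.10741329] unit-frame plug -0.04350512215939964 0.0587387762864047
```

jog_arm --pt "0.015 -0.0275 0 0 0 -0.0567 1" --pt "0.015 -0.0275 0 0 0 -0.0567 1" --pt "0.015 -0.0275 0 0 0 -0.0567 1" --pt "0.015 -0.0275 0 0 0 -0.0567 1" --pt "0.015 -0.0275 0 0 0 -0.0567 1" --pt "0.015 -0.0275 0 0 0 -0.0567 1" --pt "0.015 -0.0275 0 0 0 -0.0567 1" --pt "0.015 -0.0275 0 0 0 -0.0567 1" --pt "0.015 -0.0275 0 0 0 -0.0567 1" --pt "0.015 -0.0275 0 0 0 -0.0567 1"

```text
t: 1.1
eef_pos: [0.3113, 0.3791, 0.223]
tool_rot: [-0.0, 0.394, 0.919, -0.0]
contact_force: [0.3, 0.4, -0.0]
gripper_width: 0.998
grasp_force: 0.0
```

jog_arm --pt "0.015 -0.0275 0 0 0 -0.0567 1" --pt "0.015 -0.0275 0 0 0 -0.0567 1" --pt "0.015 -0.0275 0 0 0 -0.0567 1" --pt "0.015 -0.0275 0 0 0 -0.0567 1" --pt "0.015 -0.0275 0 0 0 -0.0567 1" --pt "0.015 -0.0275 0 0 0 -0.0567 1" --pt "0.015 -0.0275 0 0 0 -0.0567 1" --pt "0.015 -0.0275 0 0 0 -0.0567 1" --pt "0.015 -0.0275 0 0 0 -0.0567 1" --pt "0.015 -0.0275 0 0 0 -0.0567 1"

```text
t: 2.1
eef_pos: [0.4611, 0.1043, 0.2231]
tool_rot: [-0.0, 0.635, 0.772, -0.0]
contact_force: [1.1, 0.7, 0.3]
gripper_width: 0.998
grasp_force: 0.0
```

jog_arm --pt "0 0 0 0 0 0 1" --pt "0 0 0 0 0 0 1"

```text
t: 2.3
eef_pos: [0.4608, 0.1051, 0.223]
tool_rot: [-0.0, 0.635, 0.772, -0.0]
contact_force: [-0.8, 1.9, 0.7]
gripper_width: 1.0
grasp_force: 0.0
```

```bash
cat >> h.py <<'E'
def fplane(c,uv,z):
    uv=np.atleast_2d(np.asarray(uv,float));K=c["K"];o=(uv-K[:2,2])/K[0,0];r=np.linalg.norm(o,axis=1)
    d=np.c_[o*(np.sin(r)/np.maximum(r,1e-9))[:,None],np.cos(r)]@rot(c).T
    e=np.asarray(c["eye"]);return e+d*((z-e[2])/d[:,2])[:,None]
def fproj(c,p):
    v=(np.atleast_2d(p)-c["eye"])@rot(c);r=np.arctan2(np.linalg.norm(v[:,:2],axis=1),v[:,2])
    n=v[:,:2]/np.linalg.norm(v[:,:2],axis=1)[:,None];return c["K"][:2,2]+c["K"][0,0]*n*r[:,None]
E
python3 - <<'E'
from h import *
from station import bot
o=bot.get_obs();print(o["t"],o["eef_pos"],o["tool_rot"],o["q"])
c=bot.read_camera("wrist");np.savez("w1.npz",**c);cv2.imwrite("pics/w1.png",c["img"][:,:,::-1]);print(c["K"],c["eye"],c["attitude"])
u=np.radians(11.3);M=np.array([[np.cos(u),-np.sin(u)],[np.sin(u),np.cos(u)]])
for s in((1,1),(1,-1),(-1,-1),(-1,1)):
    print(fproj(c,[*(np.array([.462,.1005])+M@(np.array(s)*[.022,.028])),.128]).round())
print(fproj(c,[[.5553,.0753,.112]]))
E
```

```text
2.3 [0.46081554 0.1050738  0.22298986] [-1.71549170e-04  6.35021902e-01  7.72494078e-01 -2.32753826e-04] [-0.82429848  0.14293943  0.52185242  2.05011628 -0.0862537   0.96967018
 -0.0632357 ]
[[309.70691629   0.         321.26731227]
 [  0.         309.70691629 198.60460833]
 [  0.           0.           1.        ]] [0.44476139 0.18042893 0.37331918] [0.15216105 0.98360262 0.09585725 0.01357553]
[[351. 170.]]
[[349. 234.]]
[[298. 234.]]
[[297. 171.]]
[[413.85771999 240.0949561 ]]
```

View pics/w1.png

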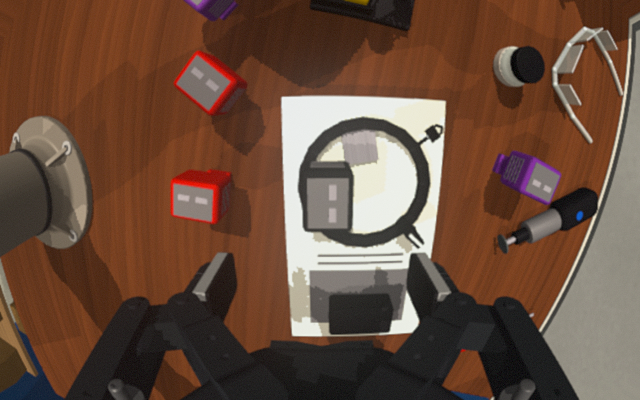

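The wrist view shows the plug's grey top at about (306–350, 176–230) and the fin near (415,236), pointing at the unit's lower right. I'll refine the plug centre from this closer view.

```bash
python3 - <<'E'
from h import *
c=dict(np.load("w1.npz"));g=c["img"].max(2)
m=np.zeros_like(g);m[160:240,290:365]=(g[160:240,290:365]>75)&(g[160:240,290:365]<215)
m=cv2.morphologyEx(m,cv2.MORPH_OPEN,np.ones((5,5)));m=cv2.morphologyEx(m,cv2.MORPH_CLOSE,np.ones((7,7)))
n,l,s,cc=cv2.connectedComponentsWithStats(m);print(s,cc)
k=1+s[1:,4].argmax();r=cv2.minAreaRect(np.argwhere(l==k)[:,::-1].astype(np.float32));P=fplane(c,cv2.boxPoints(r),.128)
print(r,P.mean(0),[np.linalg.norm(P[i]-P[i-1]).round(3) for i in range(4)],np.degrees(np.arctan2(*(P[1]-P[0])[1::-1])))
# ring circle
m=np.zeros_like(g);m[110:255,290:440]=g[110:255,290:440]<60
k=max(cv2.findContours(m,0,1)[0],key=cv2.contourArea).reshape(-1,2);Q=fplane(c,k,.071)[:,:2]
for _ in range(8):
    A=np.c_[2*Q,np.ones(len(Q))];x=np.linalg.lstsq(A,(Q**2).sum(1),rcond=None)[0];rr=np.sqrt(x[2]+x[:2]@x[:2]);d=abs(np.linalg.norm(Q-x[:2],axis=1)-rr);Q=Q[d<max(.002,np.percentile(d,85))]
print("axis",x[:2],rr,len(Q))
E
```

```text
[[     0      0    640    400 253329]
 [   310    160     55      8    380]
 [   306    177     43     63   2291]] [[319.41004386 199.50779026]
 [336.03684211 163.43157895]
 [326.70405936 204.62112615]]
((327.0, 208.0), (62.0, 42.0), 90.0) [0.46568614 0.09592196 0.128     ] [np.float64(0.055), np.float64(0.034), np.float64(0.056), np.float64(0.037)] 11.195495603970421
axis [0.51149605 0.11195092] 0.05937986150610696 154
```

jog_arm --pt "0.003 -0.0045 0 0 0 0 1" --pt "0 0 -0.015 0 0 0 1" --pt "0 0 -0.015 0 0 0 1" --pt "0 0 -0.015 0 0 0 1" --pt "0 0 -0.015 0 0 0 1" --pt "0 0 -0.015 0 0 0 1" --pt "0 0 -0.015 0 0 0 1" --pt "0 0 -0.015 0 0 0 1" --pt "0 0 -0.012 0 0 0 1" --pt "0 0 0 0 0 0 0.8" --newtons 30

```text
t: 3.35
eef_pos: [0.4628, 0.1012, 0.1049]
tool_rot: [-0.001, 0.634, 0.773, -0.001]
contact_force: [-0.8, 0.4, -0.7]
gripper_width: 0.854
grasp_force: 0.0
```

jog_arm --pt "0 0 0 0 0 0 0.7" --pt "0 0 0 0 0 0 0.65" --pt "0 0 0 0 0 0 0.6" --pt "0 0 0 0 0 0 0.57" --pt "0 0 0 0 0 0 0.55" --pt "0 0 0 0 0 0 0.53" --pt "0 0 0 0 0 0 0.51" --pt "0 0 0 0 0 0 0.5"

```text
t: 4.15
eef_pos: [0.4643, 0.1012, 0.1066]
tool_rot: [0.0, 0.635, 0.773, 0.0]
contact_force: [0.5, -0.6, 5.5]
gripper_width: 0.506
grasp_force: 28.4
```

jog_arm --pt "0 0 0 0 0 0 0.4" --pt "0 0 0 0 0 0 0.4" --pt "0 0 0 0 0 0 0.4" --newtons 80

```text
t: 4.45
eef_pos: [0.4644, 0.1012, 0.1069]
tool_rot: [0.0, 0.635, 0.773, 0.0]
contact_force: [-0.9, -0.4, 9.8]
gripper_width: 0.489
grasp_force: 79.6
```

jog_arm --pt "0 0 0.002 0 0 0 0.4" --pt "0 0 0.002 0 0 0 0.4" --pt "0 0 0.002 0 0 0 0.4" --pt "0 0 0.002 0 0 0 0.4" --pt "0 0 0.003 0 0 0 0.4" --pt "0 0 0.004 0 0 0 0.4" --pt "0 0 0.005 0 0 0 0.4" --pt "0 0 0.005 0 0 0 0.4" --pt "0 0 0.005 0 0 0 0.4" --pt "0 0 0 0 0 0 0.4"

```text
t: 5.45
eef_pos: [0.4644, 0.1012, 0.137]
tool_rot: [0.0, 0.635, 0.773, 0.001]
contact_force: [0.4, 0.3, -2.2]
gripper_width: 0.488
grasp_force: 84.1
```

jog_arm --pt "0 0 0.01 0 0 0 0.4" --pt "0 0 0.015 0 0 0 0.4" --pt "0 0 0.02 0 0 0 0.4" --pt "0 0 0.02 0 0 0 0.4" --pt "0 0 0.015 0 0 0 0.4" --pt "0 -0.005 0 0 0 0 0.4" --pt "0 -0.01 0 0 0 0 0.4" --pt "-0.001 -0.018 0 0 0 0.005 0.4" --pt "-0.001 -0.022 0 0 0 0.005 0.4" --pt "-0.001 -0.022 0 0 0 0.005 0.4"

```text
t: 6.45
eef_pos: [0.4599, 0.0222, 0.2151]
tool_rot: [-0.001, 0.629, 0.778, -0.001]
contact_force: [0.2, -0.5, -1.8]
gripper_width: 0.487
grasp_force: 84.1
```

jog_arm --pt "-0.0015 -0.025 0 0 0 0.005 0.4" --pt "-0.0015 -0.025 0 0 0 0.005 0.4" --pt "-0.0015 -0.025 0 0 0 0.005 0.4" --pt "-0.0015 -0.025 0 0 0 0.005 0.4" --pt "-0.0015 -0.025 0 0 0 0.005 0.4" --pt "-0.0015 -0.025 0 0 0 0.005 0.4" --pt "-0.0015 -0.025 0 0 0 0.005 0.4" --pt "-0.0015 -0.025 0 0 0 0.005 0.4" --pt "-0.0015 -0.025 0 0 0 0.005 0.4" --pt "-0.0015 -0.025 0 0 0 0.005 0.4"

```text
t: 7.45
eef_pos: [0.4443, -0.2275, 0.2151]
tool_rot: [-0.001, 0.609, 0.793, -0.001]
contact_force: [0.4, 0.3, -2.3]
gripper_width: 0.489
grasp_force: 84.1
```

jog_arm --pt "-0.0015 -0.025 0 0 0 0.005 0.4" --pt "-0.0015 -0.025 0 0 0 0.005 0.4" --pt "-0.001 -0.022 0 0 0 0.005 0.4" --pt "-0.001 -0.018 0 0 0 0 0.4" --pt "0 -0.01 0 0 0 0 0.4" --pt "0 -0.007 0 0 0 0 0.4" --pt "0 0 0 0 0 0 0.4" --pt "0 0 0 0 0 0 0.4"

```text
t: 8.25
eef_pos: [0.441, -0.3322, 0.2159]
tool_rot: [-0.0, 0.603, 0.798, 0.0]
contact_force: [1.1, 0.4, -2.4]
gripper_width: 0.49
grasp_force: 84.1
```

```bash
python3 - <<'E'
from h import *
from station import bot
o=bot.get_obs();print(o["t"],o["eef_pos"],o["tool_rot"],o["contact_force"])
c=bot.read_camera("side");cv2.imwrite("pics/s2.png",c["img"][:,:,::-1])
E
```

```text
8.25 [ 0.44096283 -0.33220127  0.21587239] [-4.51424088e-04  6.02872052e-01  7.97837743e-01  1.42908530e-04] [ 1.14609414  0.40907983 -2.41653672]
```

View pics/s2.png

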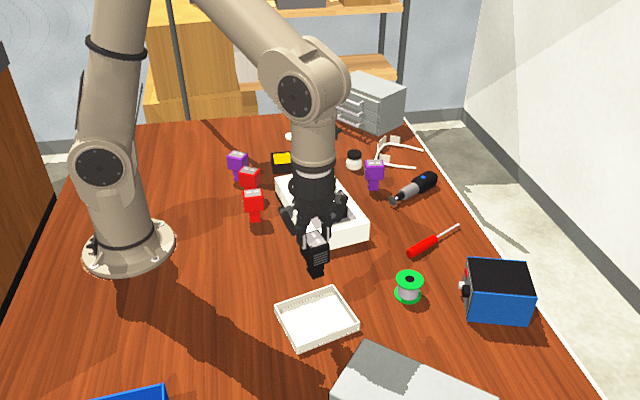

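The plug is held upright above the tray, with its foot near (317,272). I'll lower it, slowing for the last part until contact.

jog_arm --pt "0 0 -0.01 0 0 0 0.4" --pt "0 0 -0.018 0 0 0 0.4" --pt "0 0 -0.02 0 0 0 0.4" --pt "0 0 -0.02 0 0 0 0.4" --pt "0 0 -0.02 0 0 0 0.4" --pt "0 0 -0.018 0 0 0 0.4" --pt "0 0 -0.015 0 0 0 0.4" --pt "0 0 -0.008 0 0 0 0.4" --pt "0 0 -0.004 0 0 0 0.4" --pt "0 0 0 0 0 0 0.4"

```text
t: 9.3
eef_pos: [0.441, -0.333, 0.083]
tool_rot: [-0.0, 0.603, 0.798, -0.0]
contact_force: [-0.3, -0.5, -1.4]
gripper_width: 0.49
grasp_force: 84.1
```

jog_arm --pt "0 0 -0.002 0 0 0 0.4" --pt "0 0 -0.001 0 0 0 0.4" --pt "0 0 -0.001 0 0 0 0.4"

```text
t: 9.6
eef_pos: [0.4413, -0.3331, 0.0796]
tool_rot: [0.0, 0.603, 0.798, 0.0]
contact_force: [0.0, 0.1, -2.4]
gripper_width: 0.486
grasp_force: 84.1
```

jog_arm --pt "0 0 -0.001 0 0 0 0.4" --pt "0 0 -0.001 0 0 0 0.4" --pt "0 0 0 0 0 0 0.4"

```text
t: 9.9
eef_pos: [0.4409, -0.3329, 0.0771]
tool_rot: [-0.0, 0.603, 0.798, 0.0]
contact_force: [-0.1, -0.0, -1.9]
gripper_width: 0.487
grasp_force: 84.1
```

jog_arm --pt "0 0 -0.001 0 0 0 0.4" --pt "0 0 0 0 0 0 0.4"

```text
t: 10.1
eef_pos: [0.4409, -0.3329, 0.0761]
tool_rot: [-0.0, 0.603, 0.798, 0.0]
contact_force: [0.6, 0.5, -2.3]
gripper_width: 0.492
grasp_force: 84.1
```

jog_arm --pt "0 0 -0.001 0 0 0 0.4" --pt "0 0 0 0 0 0 0.4"

```text
t: 10.3
eef_pos: [0.441, -0.333, 0.0752]
tool_rot: [0.0, 0.603, 0.798, -0.0]
contact_force: [-0.6, -0.2, -2.6]
gripper_width: 0.488
grasp_force: 84.2
```

jog_arm --pt "0 0 -0.001 0 0 0 0.4" --pt "0 0 0 0 0 0 0.4"

```text
t: 10.5
eef_pos: [0.4412, -0.3333, 0.075]
tool_rot: [0.0, 0.603, 0.798, 0.0]
contact_force: [-1.7, 0.8, 7.1]
gripper_width: 0.491
grasp_force: 85.1
```

jog_arm --pt "0 0 -0.001 0 0 0 0.4" --pt "0 0 0 0 0 0 0.4"

```text
t: 10.7
eef_pos: [0.4414, -0.3338, 0.075]
tool_rot: [0.001, 0.603, 0.797, 0.001]
contact_force: [-4.4, 1.8, 15.6]
gripper_width: 0.483
grasp_force: 86.2
```

jog_arm --pt "0 0 0.001 0 0 0 0.4" --pt "0 0 0.0005 0 0 0 0.45" --pt "0 0 0 0 0 0 0.5" --pt "0 0 0 0 0 0 0.54" --pt "0 0 0 0 0 0 0.6" --pt "0 0 0 0 0 0 0.8" --pt "0 0 0 0 0 0 1" --pt "0 0 0 0 0 0 1" --pt "0 0 0 0 0 0 1" --newtons 20

```text
t: 11.6
eef_pos: [0.441, -0.333, 0.0747]
tool_rot: [0.0, 0.603, 0.798, -0.0]
contact_force: [-0.4, -0.5, -0.4]
gripper_width: 0.997
grasp_force: 0.0
```

jog_arm --pt "0 0 0.005 0 0 0 1" --pt "0 0 0.01 0 0 0 1" --pt "0 0 0.015 0 0 0 1" --pt "0 0 0.02 0 0 0 1" --pt "0 0 0.02 0 0 0 1" --pt "0 0 0.02 0 0 0 1" --pt "0 0 0.02 0 0 0 1" --pt "0 0 0.02 0 0 0 1" --pt "0 0 0 0 0 0 1"

```text
t: 12.5
eef_pos: [0.4423, -0.3344, 0.2085]
tool_rot: [0.003, 0.603, 0.797, 0.001]
contact_force: [0.8, -0.0, 0.2]
gripper_width: 0.999
grasp_force: 0.0
```

```bash
python3 - <<'E'
from h import *
from station import bot
o=bot.get_obs();print(o["t"],o["eef_pos"],o["tool_rot"],o["q"])
a=bot.read_camera("side")["img"];b=bot.read_camera("wrist");np.savez("w2.npz",**b)
c=bot.read_camera("top");np.savez("t2.npz",**c)
s=cv2.resize(a[260:370,250:400],(545,400));t=cv2.resize(c["img"][130:245,215:380],(574,400),interpolation=2)
v=np.hstack([cv2.resize(b["img"],(800,500))[:300]]);u=cv2.resize(np.hstack([s,t]),(800,286))
cv2.imwrite("pics/p3.png",np.vstack([v,u])[:,:,::-1])
E
```

```text
12.5 [ 0.44230559 -0.33441436  0.20845201] [2.94745870e-03 6.03314751e-01 7.97497419e-01 7.00041108e-04] [-0.0563937   0.35583946  0.7494442   1.90419416 -0.29049052  0.98556547
  1.09859017]
```

View pics/p3.png

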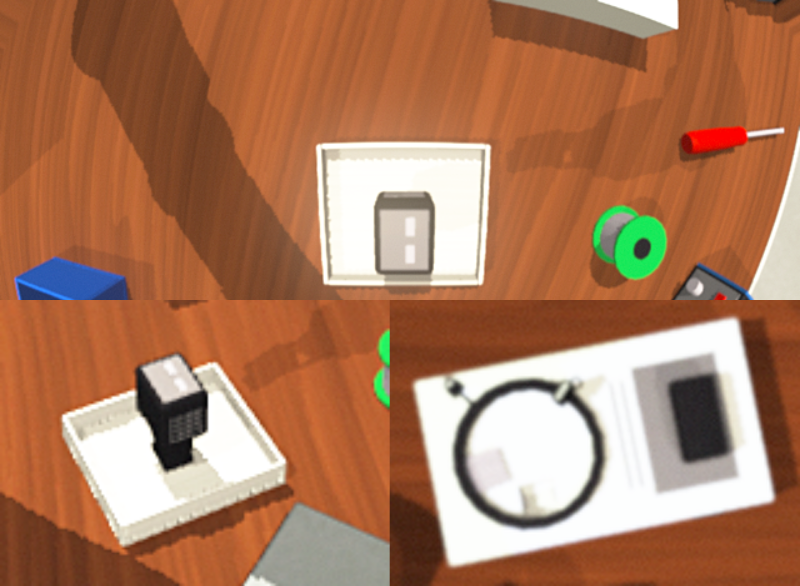

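The plug stands upright in the tray (top centre at (405,240) in the wrist panel, shown standing in the side panel). The socket is empty and the fin hasn't moved. Next, a precise fit of the collar axis and fin from the clear top view.

```bash
python3 - <<'E'
from h import *
c=dict(np.load("t2.npz"));g=cv2.GaussianBlur(c["img"].max(2),(3,3),0).astype(float)
from scipy.ndimage import map_coordinates as mc
C=np.array([.503,.1085])
for it in range(4):
    pts=[[],[]]
    for a in np.radians(np.arange(0,360,4)):
        if abs((np.degrees(a)+32.5+180)%360-180)<22 or abs((np.degrees(a)-48+180)%360-180)<10: continue
        rs=np.linspace(.045,.080,141);P=np.c_[C[0]+rs*np.cos(a),C[1]+rs*np.sin(a),np.full(141,.071)]
        uv=proj(c,P);v=mc(g,[uv[:,1],uv[:,0]],order=1);i=v.argmin();h=(v[i]+230)/2
        o=i+np.argmax(v[i:]>h);n=i-np.argmax(v[i::-1]>h)
        pts[0].append(P[n,:2]);pts[1].append(P[o,:2])
    r=[]
    for q in pts:
        q=np.array(q)
        for _ in range(4):
            x=np.linalg.lstsq(np.c_[2*q,np.ones(len(q))],(q**2).sum(1),rcond=None)[0];rr=np.sqrt(x[2]+x[:2]@x[:2]);d=abs(np.linalg.norm(q-x[:2],axis=1)-rr);q=q[d<max(.0015,np.percentile(d,80))]
        r.append((x[:2].round(4),rr.round(4),len(q)))
    C=r[1][0]
print(r)
C=np.array([.503,.1085])
# fin: rows of brightness across tangentially at top height
cv2.imwrite("pics/fin.png",cv2.resize(c["img"][148:185,225:310,::-1],None,fx=9,fy=9,interpolation=cv2.INTER_CUBIC))
for a in(-32.5,-35,-30):
  t=np.radians(a);p=proj(c,[[*(C+k*np.array([np.cos(t),np.sin(t)])),.112] for k in(.051,.062,.073)]);print(a,((p-[225,148])*9).round())
u=np.radians(11.3+np.degrees(.65));print("mark",((proj(c,[[*(C+.0765*np.array([np.cos(u),np.sin(u)])),.06]])-[225,148])*9).round())
E
```

```text
[(array([0.5045, 0.1074]), np.float64(0.0576), 74), (array([0.5042, 0.1085]), np.float64(0.0677), 74)]
-32.5 [[508. 207.]
 [533. 168.]
 [558. 129.]]
-35 [[516. 212.]
 [543. 174.]
 [569. 137.]]
-30 [[500. 202.]
 [523. 162.]
 [547. 122.]]
mark [[189. 196.]]
```

View pics/fin.png

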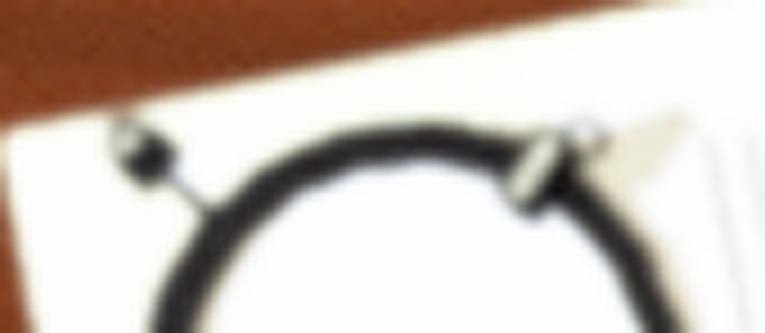

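The crop shows the fin's bright top centred at (536,172), and the padlock line running from (175,178) to (210,215), which agrees with the prediction of (189,196). The axis is at about (0.504,0.108) and the fin at about (0.5545,0.0745). Moving above the fin.

jog_arm --pt "0.003 0.01 0 0 0 0.04 1" --pt "0.007 0.0255 0 0 0 0.0444 1" --pt "0.007 0.0255 0 0 0 0.0444 1" --pt "0.007 0.0255 0 0 0 0.0444 1" --pt "0.007 0.0255 0 0 0 0.0444 1" --pt "0.007 0.0255 0 0 0 0.0444 1" --pt "0.007 0.0255 0 0 0 0.0444 1" --pt "0.007 0.0255 0 0 0 0.0444 1" --pt "0.007 0.0255 0 0 0 0.0444 1" --pt "0.007 0.0255 0 0 0 0.0444 1"

```text
t: 13.65
eef_pos: [0.5065, -0.0915, 0.204]
tool_rot: [-0.001, 0.413, 0.911, -0.0]
contact_force: [0.6, -0.1, -0.0]
gripper_width: 0.999
grasp_force: 0.0
```

jog_arm --pt "0.007 0.0255 0 0 0 0.0444 1" --pt "0.007 0.0255 0 0 0 0.0444 1" --pt "0.007 0.0255 0 0 0 0.0444 0.7" --pt "0.007 0.0255 0 0 0 0.0444 0.6" --pt "0.007 0.0255 0 0 0 0.0444 0.6" --pt "0.007 0.0255 0 0 0 0.0444 0.6" --pt "0.0045 0.0155 0 0 0 0 0.6" --pt "0 0 0 0 0 0 0.6" --pt "0 0 0 0 0 0 0.6"

```text
t: 14.55
eef_pos: [0.5534, 0.0743, 0.2046]
tool_rot: [-0.0, 0.291, 0.957, -0.0]
contact_force: [-0.6, -0.8, 0.3]
gripper_width: 0.6
grasp_force: 0.0
```

```bash
python3 - <<'E'
from h import *
from station import bot
o=bot.get_obs();print(o["t"],o["eef_pos"],o["tool_rot"],o["q"].round(2));w=o["tool_rot"];print(np.degrees(2*np.arctan2(w[2],w[1]))-90)
c=bot.read_camera("wrist");np.savez("w3.npz",**c)
p=fproj(c,[[.5545,.0745,.112]])[0];x,y=p.astype(int);print(p)
x0,y0=max(x-80,0),max(y-60,0);im=c["img"][y0:y0+120,x0:x0+160];print(x0,y0);cv2.imwrite("pics/w3.png",cv2.resize(im[:,:,::-1],None,fx=5,fy=5,interpolation=2))
E
```

```text
14.55 [0.5533859  0.07428238 0.20456169] [-5.41577238e-05  2.90545962e-01  9.56860906e-01 -4.97142583e-04] [-0.62  0.32  0.46  1.88 -0.17  0.97  0.9 ]
56.218706036204736
[324.10179147 201.17847202]
244 141
```

View pics/w3.png

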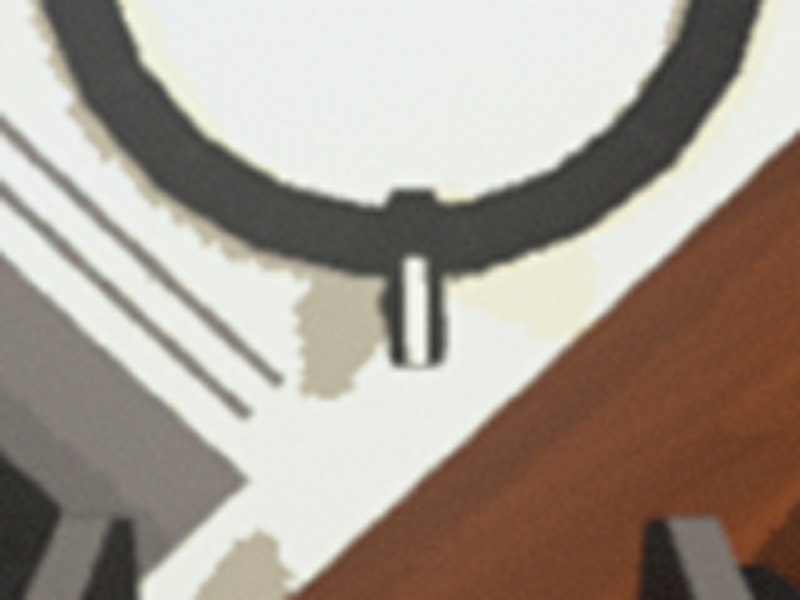

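The fin top is centred at crop (416,308), which is px (327.2,202.6), and it lies parallel to the jaws.

```bash
python3 - <<'E'
from h import *
c=dict(np.load("w3.npz"));f=fplane(c,[[327.2,202.6]],.112)[0];print(f)
a=fplane(c,[[244+416/5,141+258/5],[244+416/5,141+364/5]],.112);d=a[1]-a[0];print(np.degrees(np.arctan2(d[1],d[0])),np.linalg.norm(d))
E
```

```text
[0.55695025 0.07594227 0.112     ]
-33.48412590535262 0.01846776621760117
```

jog_arm --pt "0.0028 0.0012 -0.005 0 0 0 0.6" --pt "0 0 -0.015 0 0 0 0.6" --pt "0 0 -0.018 0 0 0 0.6" --pt "0 0 -0.018 0 0 0 0.6" --pt "0 0 -0.018 0 0 0 0.6" --pt "0 0 -0.015 0 0 0 0.5" --pt "0 0 -0.0125 0 0 0 0.4" --pt "0 0 0 0 0 0 0.3" --pt "0 0 0 0 0 0 0.25" --pt "0 0 0 0 0 0 0.2" --newtons 25

```text
t: 15.6
eef_pos: [0.5569, 0.0761, 0.104]
tool_rot: [0.001, 0.29, 0.957, 0.0]
contact_force: [-0.0, 0.2, -0.2]
gripper_width: 0.199
grasp_force: 0.0
```

jog_arm --pt "0 0 0 0 0 0 0.15" --pt "0 0 0 0 0 0 0.1" --pt "0 0 0 0 0 0 0.05" --pt "0 0 0 0 0 0 0.05" --pt "0 0 0 0 0 0 0.05"

```text
t: 16.1
eef_pos: [0.5571, 0.0765, 0.1041]
tool_rot: [0.001, 0.29, 0.957, 0.001]
contact_force: [-1.2, 0.8, 6.1]
gripper_width: 0.052
grasp_force: 3.2
```

```bash
python3 - <<'E'
from h import *
from station import bot
c=bot.read_camera("wrist");s=bot.read_camera("side");o=bot.get_obs();print(o["gripper_width"],o["grasp_force"],o["contact_force"],o["eef_pos"])
p=proj(s,[[.557,.076,.1]])[0].astype(int);print(p)
a=cv2.resize(s["img"][p[1]-45:p[1]+45,p[0]-60:p[0]+60],(400,300),interpolation=2)
b=cv2.resize(c["img"][150:400,150:490],(400,294));b=cv2.copyMakeBorder(b,0,6,0,0,0)
cv2.imwrite("pics/g4.png",np.hstack([a,b])[:,:,::-1])
E
```

```text
0.048966415600187 3.181312111846637 [-0.85774267  0.42103102  7.33455876] [0.55709853 0.07648265 0.10413938]
[331 179]
```

View pics/g4.png

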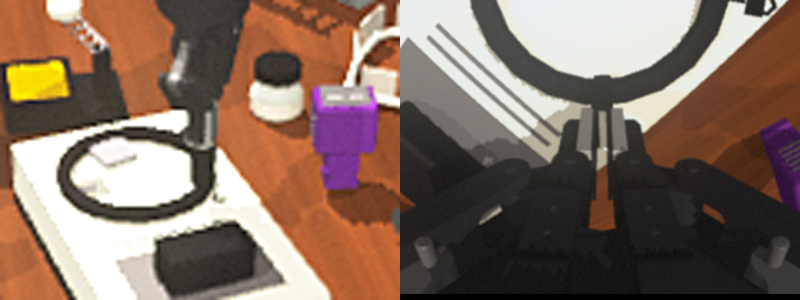

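The fin is between the pads: black shaft at (600,150) in the right panel, with a pad on each side. I'll command fully shut to see where they stop.

jog_arm --pt "0 0 0 0 0 0 0" --pt "0 0 0 0 0 0 0" --pt "0 0 0 0 0 0 0" --newtons 30

```text
t: 16.5
eef_pos: [0.557, 0.0764, 0.104]
tool_rot: [0.001, 0.29, 0.957, 0.0]
contact_force: [0.1, 0.6, 6.1]
gripper_width: -0.002
grasp_force: 3.1
```

```bash
python3 - <<'E'
from h import *
from station import bot
c=bot.read_camera("wrist");t=bot.read_camera("top");s=bot.read_camera("side");np.savez("w5.npz",**c)
P=np.array([[.557,.0764,.104],[.557,.0764,.082],[.557,.0764,.112]]);print(fproj(c,P).round(),proj(s,P).round(),proj(t,P).round())
a=cv2.resize(c["img"][170:350,235:415],(600,600),interpolation=2)
b=cv2.resize(s["img"][120:220,280:347],(200,300),interpolation=2);d=cv2.resize(t["img"][150:225,235:285],(200,300),interpolation=2)
cv2.imwrite("pics/g5.png",np.hstack([a,np.vstack([b,d])])[:,:,::-1])
E
```

```text
[[324. 252.]
 [323. 236.]
 [324. 259.]] [[331. 178.]
 [331. 185.]
 [331. 176.]] [[284. 166.]
 [285. 167.]
 [284. 166.]]
```

View pics/g5.png

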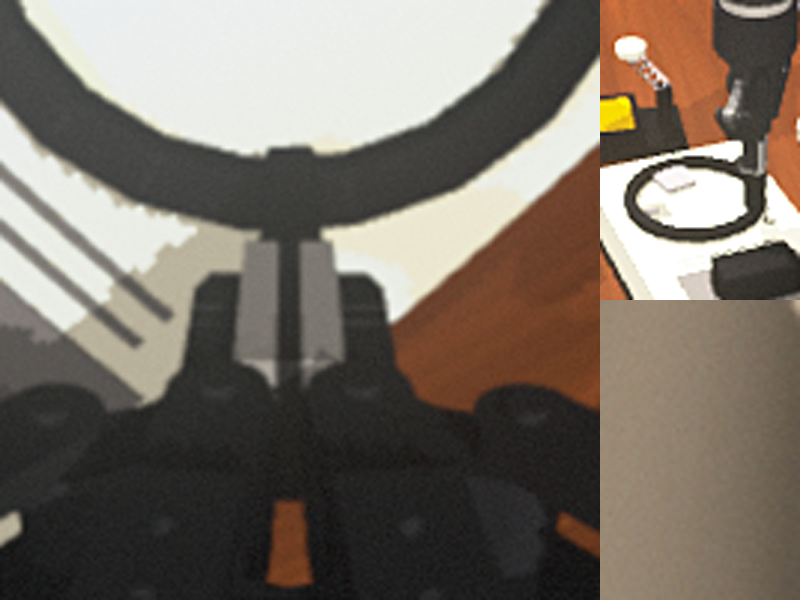

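jog_arm --pt "0 0 0.002 0 0 0 0" --pt "0 0 0.001 0 0 0 0" --pt "0 0 0 0 0 0 0" --newtons 30

```text
t: 16.95
eef_pos: [0.5561, 0.0762, 0.1061]
tool_rot: [-0.0, 0.29, 0.957, -0.0]
contact_force: [0.5, 0.1, -0.2]
gripper_width: 0.003
grasp_force: 0.0
```

```bash
python3 - <<'E'
from h import *
from station import bot
o=bot.get_obs();print(o["gripper_width"],o["grasp_force"],o["contact_force"],o["torque"],o["eef_pos"])
c=dict(np.load("w5.npz"));C=np.array([.5045,.1085])
t=np.radians(-33.5);r=np.array([np.cos(t),np.sin(t)]);n=np.array([-r[1],r[0]])
for R_ in(.051,.073):
  for z in(.071,.082,.112):
    print(R_,z,[((fproj(c,[[*(C+R_*r+s*n),z]])[0]-[235,170])/.3).round().tolist() for s in(-.005,.005)])
E
```

```text
0.0031032989562522232 0.0 [ 0.50948496  0.09039409 -0.17970374] [-0.05018286  0.00570818 -0.02855048] [0.5560586  0.07620301 0.10614283]
0.051 0.071 [[256.0, 144.0], [309.0, 144.0]]
0.051 0.082 [[254.0, 165.0], [310.0, 165.0]]
0.051 0.112 [[249.0, 237.0], [314.0, 237.0]]
0.073 0.071 [[258.0, 249.0], [309.0, 249.0]]
0.073 0.082 [[256.0, 274.0], [310.0, 274.0]]
0.073 0.112 [[251.0, 360.0], [314.0, 359.0]]
```

The pads shut fully without holding the fin, and the pads (gray, crop y 240–360) sit where the fin's top should be. The fingertip height doesn't agree with what I assumed. I'll probe the bare unit face (z = 0.060) at the collar axis with shut fingers.

jog_arm --pt "0 0 0.01 0 0 0 0" --pt "0 0 0.02 0 0 0 0" --pt "0 0 0.02 0 0 0 0" --pt "-0.013 0.008 0 0 0 0 0" --pt "-0.013 0.008 0 0 0 0 0" --pt "-0.013 0.008 0 0 0 0 0" --pt "-0.013 0.008 0 0 0 0 0" --pt "0 0 -0.02 0 0 0 0" --pt "0 0 -0.02 0 0 0 0" --pt "0 0 -0.01 0 0 0 0"

```text
t: 17.95
eef_pos: [0.5021, 0.1087, 0.1045]
tool_rot: [-0.001, 0.29, 0.957, -0.001]
contact_force: [0.4, -0.1, 0.1]
gripper_width: -0.005
grasp_force: 0.0
```

jog_arm --pt "0 0 -0.002 0 0 0 0" --pt "0 0 -0.002 0 0 0 0" --pt "0 0 -0.002 0 0 0 0" --pt "0 0 0 0 0 0 0"

```text
t: 18.35
eef_pos: [0.5046, 0.1083, 0.1005]
tool_rot: [0.0, 0.29, 0.957, 0.0]
contact_force: [-0.7, -0.7, 1.0]
gripper_width: 0.001
grasp_force: 0.0
```

jog_arm --pt "0 0 -0.002 0 0 0 0" --pt "0 0 -0.002 0 0 0 0" --pt "0 0 0 0 0 0 0"

```text
t: 18.65
eef_pos: [0.5042, 0.1082, 0.0961]
tool_rot: [-0.0, 0.29, 0.957, -0.0]
contact_force: [-0.2, 1.8, 0.2]
gripper_width: -0.003
grasp_force: 0.0
```

jog_arm --pt "0 0 -0.002 0 0 0 0" --pt "0 0 -0.002 0 0 0 0" --pt "0 0 -0.002 0 0 0 0" --pt "0 0 -0.002 0 0 0 0" --pt "0 0 -0.002 0 0 0 0" --pt "0 0 0 0 0 0 0"

```text
t: 19.25
eef_pos: [0.5041, 0.1082, 0.0859]
tool_rot: [-0.0, 0.29, 0.957, -0.0]
contact_force: [0.3, -0.1, 0.2]
gripper_width: -0.001
grasp_force: 0.0
```

jog_arm --pt "0 0 -0.001 0 0 0 0" --pt "0 0 -0.001 0 0 0 0" --pt "0 0 -0.001 0 0 0 0" --pt "0 0 0 0 0 0 0"

```text
t: 19.65
eef_pos: [0.5042, 0.1082, 0.0831]
tool_rot: [-0.0, 0.29, 0.957, -0.0]
contact_force: [-0.0, 0.4, 0.4]
gripper_width: 0.003
grasp_force: 0.0
```

jog_arm --pt "0 0 -0.001 0 0 0 0" --pt "0 0 -0.001 0 0 0 0" --pt "0 0 0 0 0 0 0"

```text
t: 19.95
eef_pos: [0.5042, 0.1082, 0.0811]
tool_rot: [-0.0, 0.29, 0.957, -0.0]
contact_force: [0.3, -0.4, -0.1]
gripper_width: 0.003
grasp_force: 0.0
```

jog_arm --pt "0 0 -0.002 0 0 0 0" --pt "0 0 -0.001 0 0 0 0" --pt "0 0 0 0 0 0 0"

```text
t: 20.25
eef_pos: [0.5041, 0.1082, 0.078]
tool_rot: [-0.0, 0.29, 0.957, -0.0]
contact_force: [0.1, -0.1, 0.2]
gripper_width: 0.001
grasp_force: 0.0
```

jog_arm --pt "0 0 -0.002 0 0 0 0" --pt "0 0 -0.002 0 0 0 0" --pt "0 0 0 0 0 0 0"

```text
t: 20.55
eef_pos: [0.504, 0.1082, 0.0739]
tool_rot: [-0.0, 0.29, 0.957, -0.0]
contact_force: [-0.4, -0.8, 0.0]
gripper_width: 0.0
grasp_force: 0.0
```

jog_arm --pt "0 0 -0.002 0 0 0 0" --pt "0 0 -0.002 0 0 0 0" --pt "0 0 0 0 0 0 0"

```text
t: 20.85
eef_pos: [0.5041, 0.1082, 0.0699]
tool_rot: [-0.0, 0.29, 0.957, -0.0]
contact_force: [-0.5, -1.0, 0.2]
gripper_width: -0.0
grasp_force: 0.0
```

jog_arm --pt "0 0 -0.002 0 0 0 0" --pt "0 0 -0.002 0 0 0 0" --pt "0 0 0 0 0 0 0"

```text
t: 21.15
eef_pos: [0.5041, 0.1082, 0.0659]
tool_rot: [-0.0, 0.29, 0.957, -0.0]
contact_force: [0.2, -0.3, 1.1]
gripper_width: 0.002
grasp_force: 0.0
```

jog_arm --pt "0 0 -0.002 0 0 0 0" --pt "0 0 -0.001 0 0 0 0" --pt "0 0 0 0 0 0 0"

```text
t: 21.45
eef_pos: [0.5041, 0.1082, 0.063]
tool_rot: [-0.0, 0.29, 0.957, -0.0]
contact_force: [-0.6, -0.5, 0.1]
gripper_width: 0.001
grasp_force: 0.0
```

jog_arm --pt "0 0 -0.001 0 0 0 0" --pt "0 0 -0.001 0 0 0 0" --pt "0 0 0 0 0 0 0"

```text
t: 21.75
eef_pos: [0.5042, 0.1082, 0.0611]
tool_rot: [-0.0, 0.29, 0.957, -0.0]
contact_force: [-0.0, -0.1, 0.1]
gripper_width: 0.0
grasp_force: 0.0
```

```bash
python3 - <<'E'
from h import *
from station import bot
print(bot.tip_reach,[a for a in dir(bot) if a[0]!='_'])
c=bot.read_camera("wrist");np.savez("w6.npz",**c)
o=bot.get_obs();print(o["eef_pos"],o["contact_force"],c["eye"])
E
```

```text
0.022 ['PlanningError', 'get_obs', 'hand_in', 'read_camera', 'tip_reach']
[0.50424037 0.10824554 0.06115933] [ 0.32324601 -0.66943688  0.01632681] [0.43872602 0.15064615 0.21144696]
```

Findings: no contact even at TCP z = 0.061 above a face at 0.060. In the wrist image the shut tips also project to about 8 mm above the TCP. So the fingers really end near the TCP height or slightly above it, and the earlier 6 N was the tips resting on the fin's top (0.112). I'll regrip about 30 mm lower, which still clears the ring (0.071).

jog_arm --pt "0 0 0.015 0 0 0 0" --pt "0 0 0.025 0 0 0 0" --pt "0 0 0.03 0 0 0 0.3" --pt "0.013 -0.008 0 0 0 0 0.5" --pt "0.013 -0.008 0 0 0 0 0.5" --pt "0.013 -0.008 0 0 0 0 0.5" --pt "0.013 -0.0085 0 0 0 0 0.5" --pt "0 0 0 0 0 0 0.5" --pt "0 0 -0.01 0 0 0 0.5" --pt "0 0 -0.01 0 0 0 0.5" --newtons 25

```text
t: 22.8
eef_pos: [0.5555, 0.0761, 0.11]
tool_rot: [-0.001, 0.29, 0.957, -0.0]
contact_force: [-0.3, -0.2, -0.6]
gripper_width: 0.498
grasp_force: 0.0
```

jog_arm --pt "0 0 -0.01 0 0 0 0.5" --pt "0 0 -0.01 0 0 0 0.5" --pt "0 0 -0.01 0 0 0 0.4" --pt "0 0 -0.005 0 0 0 0.3" --pt "0 0 0 0 0 0 0.2" --pt "0 0 0 0 0 0 0.15" --pt "0 0 0 0 0 0 0.1" --pt "0 0 0 0 0 0 0.05" --pt "0 0 0 0 0 0 0" --pt "0 0 0 0 0 0 0"

```text
t: 23.8
eef_pos: [0.5565, 0.0758, 0.0765]
tool_rot: [0.0, 0.29, 0.957, 0.0]
contact_force: [-0.2, 0.1, -0.3]
gripper_width: 0.112
grasp_force: 25.4
```

Gripped: opening 0.112, about 9.5 mm, at 25 N. Working out the arc.

```bash
python3 - <<'E'
import numpy as np
v=np.array([.0523,-.0322]);a=1.42/20
R=lambda t:np.array([[np.cos(t),-np.sin(t)],[np.sin(t),np.cos(t)]])
print([(R(a*(i+1))@v-R(a*i)@v).round(4).tolist() for i in range(20)])
E
```

```text
[[0.0022, 0.0038], [0.0019, 0.0039], [0.0016, 0.0041], [0.0013, 0.0042], [0.001, 0.0042], [0.0007, 0.0043], [0.0004, 0.0043], [0.0001, 0.0044], [-0.0002, 0.0044], [-0.0005, 0.0043], [-0.0008, 0.0043], [-0.0011, 0.0042], [-0.0014, 0.0041], [-0.0017, 0.004], [-0.002, 0.0039], [-0.0023, 0.0037], [-0.0025, 0.0035], [-0.0028, 0.0034], [-0.003, 0.0032], [-0.0032, 0.0029]]
```

jog_arm --pt "0.0022 0.0038 0 0 0 0.071 0" --pt "0.0019 0.0039 0 0 0 0.071 0" --pt "0.0016 0.0041 0 0 0 0.071 0" --pt "0.0013 0.0042 0 0 0 0.071 0" --pt "0.001 0.0042 0 0 0 0.071 0"

```text
t: 24.3
eef_pos: [0.565, 0.0953, 0.0765]
tool_rot: [0.001, 0.116, 0.993, -0.0]
contact_force: [1.9, -0.1, -1.6]
gripper_width: 0.115
grasp_force: 25.3
```

jog_arm --pt "0.0007 0.0043 0 0 0 0.071 0" --pt "0.0004 0.0043 0 0 0 0.071 0" --pt "0.0001 0.0044 0 0 0 0.071 0" --pt "-0.0002 0.0044 0 0 0 0.071 0" --pt "-0.0005 0.0043 0 0 0 0.071 0" --pt "-0.0008 0.0043 0 0 0 0.071 0" --pt "-0.0011 0.0042 0 0 0 0.071 0"

```text
t: 25.0
eef_pos: [0.5644, 0.1253, 0.0766]
tool_rot: [0.001, -0.132, 0.991, -0.0]
contact_force: [4.0, -2.0, -2.9]
gripper_width: 0.115
grasp_force: 24.9
```

jog_arm --pt "-0.0014 0.0041 0 0 0 0.071 0" --pt "-0.0017 0.004 0 0 0 0.071 0" --pt "-0.002 0.0039 0 0 0 0.071 0" --pt "-0.0023 0.0037 0 0 0 0.071 0" --pt "-0.0025 0.0035 0 0 0 0.071 0" --pt "-0.0028 0.0034 0 0 0 0.071 0" --pt "-0.003 0.0032 0 0 0 0.071 0" --pt "-0.0032 0.0029 0 0 0 0.071 0" --pt "0 0 0 0 0 0 0" --pt "0 0 0 0 0 0 0"

```text
t: 26.0
eef_pos: [0.5461, 0.1547, 0.0766]
tool_rot: [0.002, -0.404, 0.915, -0.001]
contact_force: [6.7, -0.2, -5.0]
gripper_width: 0.115
grasp_force: 27.5
```

jog_arm --pt "0 0 0 0 0 0 0.1" --pt "0 0 0 0 0 0 0.2" --pt "0 0 0 0 0 0 0.4" --pt "0 0 0 0 0 0 0.5" --pt "0 0 0.01 0 0 0 0.5" --pt "0 0 0.02 0 0 0 0.5" --pt "0 0 0.03 0 0 0 0.5" --pt "0 0 0.03 0 0 0 0.5" --pt "0 0 0.03 0 0 0 0.5" --pt "0 0 0 0 0 0 0.5" --newtons 20

```text
t: 27.0
eef_pos: [0.5466, 0.1558, 0.2014]
tool_rot: [0.004, -0.404, 0.915, -0.0]
contact_force: [0.9, -0.8, 0.5]
gripper_width: 0.499
grasp_force: 0.0
```

```bash
python3 - <<'E'
from h import *
from station import bot
o=bot.get_obs();print(o["t"],o["eef_pos"],o["q"].round(2))
c=bot.read_camera("wrist");np.savez("w7.npz",**c);g=cv2.cvtColor(c["img"],cv2.COLOR_RGB2GRAY)
from scipy.ndimage import map_coordinates as mc
for C in([.5042,.108],[.505,.1085]):
  C=np.array(C)
  for nm,z,rr in(("fin stripe",.112,np.arange(.056,.073,.004)),("mark",.060,np.arange(.071,.090,.003)),("ring",.071,[.06,.066])):
    for r in rr:
        th=np.radians(np.arange(30,66,1.));uv=fproj(c,[[*(C+r*np.array([np.cos(t),np.sin(t)])),z] for t in th]);v=mc(g.astype(float),[uv[:,1],uv[:,0]],order=1)
        print(nm,round(float(r),3),v.astype(int).tolist())
  if C[0]<.505: print("--")
E
```

```text
27.0 [0.54661052 0.15575466 0.20144276] [-0.41  0.32  0.03  1.85 -0.01  0.97  2.02]
fin stripe 0.056 [104, 109, 116, 105, 96, 101, 103, 93, 74, 71, 78, 78, 74, 77, 70, 61, 69, 129, 210, 240, 207, 128, 74, 68, 80, 89, 83, 70, 69, 69, 71, 72, 75, 86, 85, 81]
fin stripe 0.06 [233, 233, 233, 234, 233, 233, 234, 234, 235, 232, 232, 232, 233, 235, 204, 93, 65, 125, 211, 238, 193, 108, 69, 123, 226, 237, 235, 235, 234, 235, 235, 235, 237, 237, 237, 237]
fin stripe 0.064 [235, 236, 235, 235, 236, 235, 235, 236, 236, 235, 234, 232, 231, 234, 214, 108, 61, 120, 212, 237, 181, 95, 74, 159, 239, 238, 236, 236, 236, 236, 236, 236, 236, 236, 236, 236]
fin stripe 0.068 [235, 235, 235, 235, 235, 235, 235, 235, 235, 235, 234, 231, 233, 227, 144, 62, 60, 107, 210, 238, 197, 102, 62, 70, 118, 217, 238, 236, 236, 236, 236, 236, 236, 236, 236, 236]
fin stripe 0.072 [105, 129, 167, 199, 230, 237, 237, 236, 235, 235, 234, 231, 231, 234, 171, 67, 56, 80, 148, 174, 132, 74, 61, 56, 146, 236, 237, 235, 235, 236, 236, 235, 236, 236, 236, 236]
mark 0.071 [72, 79, 82, 75, 74, 76, 70, 70, 67, 62, 63, 64, 61, 63, 
[... 3415 characters left out ...]
 236, 235]
mark 0.086 [237, 236, 235, 235, 236, 235, 235, 235, 236, 235, 234, 232, 233, 231, 148, 59, 59, 108, 215, 238, 178, 82, 61, 58, 151, 235, 237, 236, 236, 236, 236, 236, 236, 236, 236, 237]
mark 0.089 [158, 186, 215, 230, 236, 237, 236, 235, 235, 235, 234, 231, 230, 233, 163, 61, 57, 100, 200, 227, 159, 73, 59, 64, 180, 239, 236, 236, 235, 236, 235, 236, 236, 236, 236, 235]
ring 0.06 [66, 67, 66, 65, 66, 66, 64, 66, 66, 65, 66, 65, 65, 67, 65, 64, 65, 64, 66, 66, 64, 65, 67, 68, 67, 71, 73, 71, 75, 77, 77, 74, 72, 71, 73, 71]
ring 0.066 [61, 61, 61, 63, 61, 62, 62, 63, 63, 61, 62, 63, 62, 62, 63, 63, 73, 127, 201, 228, 191, 119, 73, 65, 68, 67, 67, 67, 70, 72, 69, 69, 68, 69, 67, 68]
```

The fin stripe is centred at about 48.9° from the axis, against a mark at 48.5° by geometry (the padlock's visible flanks are centred at about 48.8°), so they line up within half a degree. The gripper is clear of everything. A last numeric check on the plug, spool and jar, then I'll hand in.

```bash
python3 - <<'E'
from h import *
from station import bot
s0=dict(np.load("side0.npz"))["img"];s=bot.read_camera("side")["img"];d=cv2.absdiff(s,s0).max(2)
for n,(x0,y0,x1,y1) in dict(spool=(392,266,428,308),jar=(343,147,366,172)).items(): print(n,(d[y0:y1,x0:x1]>60).mean().round(3))
t=np.array(s[275:350,280:355]).max(2);ys,xs=np.nonzero(t<70);print("plug dark px",len(xs),xs.min()+280,xs.max()+280,ys.min()+275,ys.max()+275)
print(bot.get_obs()["contact_force"].round(1),bot.hand_in())
E
```

```text
spool 0.103
jar 0.0
plug dark px 552 302 329 281 325
the job is handed in; nothing more can be done
[-0.6  0.6 -0.3] None
```

The job is handed in: the plug stands upright in the tray, set down and not dropped, and the collar is turned to the padlock mark, within about half a degree by my measurement, in about 27 s of the 58 s allowed. My last check showed the jar unchanged but about 10% of the pixels around the spool different; I handed in without checking that further, and the arm never went near the spool.

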